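# Unlock the paint case that matches the chosen bottle and show the open lock

## Task

Look which paint bottle stands on the white mat and go to the lock on the case of the same colour: turn its dial, notch by notch, until the white line points at the red index, then pull its shackle fully open. Lift that lock off its hasp and finish while holding it up, still, dial upward and level, with the shackle still open, at least 10 cm above where it sat; do not put it down or let go. Leave the other lock, the bottles, the cup and the swab tub alone.

Things in the scene. Friction and masses are not known exactly. Their poses are not given: they have to be found in the camera images.
- case_red: red paint case, 154 x 184 x 60 mm (x, y, z), fixed, left or right; origin at the centre of its underside. On the lid a hasp plate, top 63 mm above the table, carries the lock, centred. On it: a steel staple (10 mm in x, 30 in y, 29 high, with an eye 18 mm wide) and two side fences (12 mm high, 60 mm apart in y) that keep the lock from turning.
- lock_red: brass combination lock on the red case, body 60 x 56 x 40 mm, dial on top, about 0.4 kg; origin at the centre of its underside; axes as the case's. A slot under it (14 mm in x, 31 deep) straddles the staple; its straight shackle runs along x through the staple's eye, so it lifts off, straight up, only once the shackle is open. Red index bar on top, at the -x edge.
- dial_red_grip (a point): centre of the top face of the black dial of lock_red: a round cylinder 40 mm across, vertical axis (through the lock's centre), from 40 to 62 mm above the lock's underside. Grip it at any yaw; the opened lock can be lifted by it.
- dial_red_mark (a point): outer end of the white line on the dial of lock_red, 18 mm from the dial's axis; the lock is released when this line points at the red index (to the lock's -x).
- dial_red (a joint): angle of that dial, rad, counterclockwise seen from above; 0 or 2 pi (6.28): white line at the red index, shackle released (within about 0.15 rad). Stops at -0.7 and 6.98. 12 click notches, one every 0.524 rad, 0.07 N m to pass; released, it snaps to the nearest notch. Starts anywhere from 0.9 to 5.4.
- shackle_red_tab (a point): grip point on the steel pull tab at the outer (-x) end of the shackle of lock_red; tab 12 x 20 x 34 mm (x, y, z), its underside 8 mm and its top 42 mm above the lock's underside; this point is 28 mm above that underside and, closed, 62 mm to -x of the lock's centre; 26 mm of bar between tab and body.
- shackle_red (a joint): how far that shackle is pulled out along the lock's -x, m: 0 closed, 0.032 fully open against its stop; from 0.025 the slot is clear. Takes about 3 N when released, stays where it is left, and is blocked after about 1 mm when the dial is off its index.
- case_blue: blue paint case, 154 x 184 x 60 mm (x, y, z), fixed, left or right; origin at the centre of its underside. On the lid a hasp plate, top 63 mm above the table, carries the lock, centred. On it: a steel staple (10 mm in x, 30 in y, 29 high, with an eye 18 mm wide) and two side fences (12 mm high, 60 mm apart in y) that keep the lock from turning.
- lock_blue: brass combination lock on the blue case, body 60 x 56 x 40 mm, dial on top, about 0.4 kg; origin at the centre of its underside; axes as the case's. A slot under it (14 mm in x, 31 deep) straddles the staple; its straight shackle runs along x through the staple's eye, so it lifts off, straight up, only once the shackle is open. Red index bar on top, at the -x edge.
- dial_blue_grip (a point): centre of the top face of the black dial of lock_blue: a round cylinder 40 mm across, vertical axis (through the lock's centre), from 40 to 62 mm above the lock's underside. Grip it at any yaw; the opened lock can be lifted by it.
- dial_blue_mark (a point): outer end of the white line on the dial of lock_blue, 18 mm from the dial's axis; the lock is released when this line points at the red index (to the lock's -x).
- dial_blue (a joint): angle of that dial, rad, counterclockwise seen from above; 0 or 2 pi (6.28): white line at the red index, shackle released (within about 0.15 rad). Stops at -0.7 and 6.98. 12 click notches, one every 0.524 rad, 0.07 N m to pass; released, it snaps to the nearest notch. Starts anywhere from 0.9 to 5.4.
- shackle_blue_tab (a point): grip point on the steel pull tab at the outer (-x) end of the shackle of lock_blue; tab 12 x 20 x 34 mm (x, y, z), its underside 8 mm and its top 42 mm above the lock's underside; this point is 28 mm above that underside and, closed, 62 mm to -x of the lock's centre; 26 mm of bar between tab and body.
- shackle_blue (a joint): how far that shackle is pulled out along the lock's -x, m: 0 closed, 0.032 fully open against its stop; from 0.025 the slot is clear. Takes about 3 N when released, stays where it is left, and is blocked after about 1 mm when the dial is off its index.
- mat: white painting mat with a blue border, 80 x 140 x 4 mm, fixed, on the far side of the cases; origin at the centre of its underside. The paint bottle standing on it tells which case to unlock.
- shelf_pad: cork pad, 80 x 140 x 4 mm, fixed, on the far side of the cases; origin at the centre of its underside. The other paint bottle stands on it.
- paint_red: red paint dropper bottle with a black cap, 32 mm across, 85 mm high, origin at the centre of its underside; stands on the mat or on the cork pad, not to be touched.
- paint_blue: blue paint dropper bottle with a black cap, 32 mm across, 85 mm high, origin at the centre of its underside; stands on the mat or on the cork pad, not to be touched.
- cup: white paper cup, 72 mm across the rim, 85 mm high, origin at the centre of its underside; not to be touched.
- swab_tub: clear tub of white cotton swabs, 76 mm across, 74 mm high with the swabs, origin at the centre of its underside; not to be touched.
Not all that is in view belongs to the job. Of the things that look like the case_red, take the one that is farthest to the robot's right at the start.

How it is judged:
By the outcome, as a careful person would: the job done as asked, in the order asked, and still so for the second after the job is handed in, while the arm keeps its last pose, push and grip.
It also fails if it takes over 54 s, if anything falls off the work surface, if the arm or the gripper's body presses on something with over 40 N, if the wrist force passes 120 N, or if a joint passes its speed limit or range.

## Robot

A 6-joint arm with a two-finger parallel gripper is mounted at the origin on the work surface. World frame = base frame: x ahead of the robot, y to its left, z up, the work surface at z = 0. Lengths are in m, angles in rad, forces in N, time in s.
With the tool pointing down it reaches from about 0.325 to 0.925 m from the base axis. Payload 3.1 kg.
Tool frame: the origin (TCP) lies between the finger pads; the fingertips stand ctrl.tcp_to_tips ahead of it and the grasp point (between the pads) is the TCP (ctrl.tcp_to_tips is the distance from the TCP to the fingertips, in m); z points along the fingers, y is the line along which they close (so a half turn about z gives the same grasp; the last joint's range is limited). The gripper opens to 85 mm and grips with 20 to 120 N. Pads are 22 mm wide; open, the fingers measure 114 mm over their backs; the gripper's body (76 mm by 85 mm) begins 54 mm behind the grasp point. The pads swing forward as they close: fully open they stand 13 mm farther back than shut.
Start: joints at [-0.112, 0.217, 1.613, -0, 1.311, -0.112], TCP at [0.625, 0, 0.25] pointing down, gripper open.
Joint ranges: [-2.75, 2.75], [-0.78, 2.1], [0.31, 2.55], [-1.13, 4.27], [0.13, 2.63], [-2.58, 2.58]. Speed limits (rad/s): [2.79, 2.79, 3.14, 3.14, 3.14, 3.14].

## Interface

Orientations are given as a 3x3 rotation matrix whose columns are the frame's x, y, z axes.
In Python, from rig import ctrl gives the robot as it stands. The module is installed in compiled form; this text tells all that it offers.
- The arm moves only by the shell command python3 -m jog 'ROWS' [FORCE]. ROWS is JSON, a list of rows, each a list of 5 numbers: the shift along the world's x, y, z in cm, then the turn about the world's z in rad, then the opening in per cent of the stroke, from 0 (shut) to 100 (fully open). A call has exactly 5 rows; each row is the pose to reach, as a shift and turn from the pose commanded when the call began; what a row does not reach only later rows make up. A row lasts 1/10 s, in which the tool goes at most 50 mm and 8.59 degrees, less where a joint would pass 70% of its speed; a pose out of reach is approached as far as the arm can. A call with a gripper value outside its range is refused whole. The fingers move at their own pace and stop on an object; FORCE is the grip in N (left out, the last holds). Time passes only in rows, so rows that repeat a pose let the fingers close, or fill a call up. It gives the time, the measured TCP pose, the force, the opening and the grip force at its end, in the units of the state.
- ctrl.state(): the state, without advancing time (a new reading comes with each control period).
- ctrl.camera(name): name is "scene" or "side" or "wrist"; returns a dict with "color" (384x512x3 uint8, red, green, blue), "z_map" (384x512 float32, m along the optical axis (not along the pixel's ray), 0 where there is no reading), "fovy" (degrees; the focal length in pixels is half the picture's height over the tangent of half this angle, whatever the lens; pixels are square), "cx", "cy" (the principal point, pixels), "origin" and "orientation" of the camera in the world; the wrist camera has in their place "tool_from_camera" (4x4, takes a point from camera to tool coordinates, whose origin is the TCP and whose axes are the flange's). Camera axes: x right, y up, looking along -z (the intrinsics and any distortion apply to the point x, -y, -z); pixel columns grow to the right and rows downward; lengths in m; the calibration is good to about 2 mm. A picture is of the moment at which its call begins: read the wrist's pose just before it.
- ctrl.close_job(): hands the job in; it is judged then, once.
Trained networks look in the newest picture that a camera, given by its name, has taken for a name from the list of things; names that differ only in an ending like _2 or _b are one class to them, and where a whole thing is asked for, a point or a joint stands for the part that bears it (a point fixed in the world has none). Each returns a list of dicts, best first, with "conf" (0 to 1); they miss things now and then, are a little off and sometimes report something else, mostly with a low value. They report only what shows in the picture. A call takes as long as a camera call. They do not tell look-alikes from the thing itself.
- ctrl.find_in(camera, label): "extent" ([left, top, right, bottom] in pixels, round what is visible of it).
- ctrl.spot_point(camera, label): "position" ([column, row] in pixels: a listed point, or the origin of a listed thing).
The state is a dict: "time_s": time; "qpos": joint angles; "qvel": joint speeds; "joint_torque": joint torques, N m; "tcp_pos": TCP position; "tcp_rot": TCP orientation; "force": force on the tool from outside, world axes, zero at the start; "torque": the same for the moment, N m; "finger_gap": opening from 0.0 (shut) to 1.0 (fully open); "gripper_force": force on a finger pad.
Only numpy, scipy, OpenCV 4.12 (cv2) and the standard library are available. Lean on these libraries where they do the work, as an engineer would, in place of code of your own. Each camera call takes 0.05 s, during which the arm holds its last target. There are 200 camera calls.

## Working session

There is one attempt and no reset: what is moved stays moved. The work goes in short steps, Python scripts to look and compute and a shell command to move; the robot and the scene stay as the last step left them, time stands still between calls to the robot, and variables do not carry over. Pictures are saved under pics/ and viewed, at most 10 in all, crops included, and the job is handed in when it is done.

```bash
mkdir -p pics; cat > h.py <<'E'
import numpy as np,cv2
from rig import ctrl
def cam(n):
    s=ctrl.state(); c=ctrl.camera(n)
    if n=="wrist":
        T=np.eye(4);T[:3,:3]=s["tcp_rot"];T[:3,3]=s["tcp_pos"];T=T@np.array(c["tool_from_camera"])
    else:
        T=np.eye(4);T[:3,:3]=c["orientation"];T[:3,3]=c["origin"]
    c["T"]=T;c["f"]=192/np.tan(np.radians(c["fovy"])/2);return c
def ray(c,p):
    d=np.array([(p[0]-c["cx"])/c["f"],-(p[1]-c["cy"])/c["f"],-1.]);return c["T"][:3,:3]@d
def onz(c,p,z):
    d=ray(c,p);o=c["T"][:3,3];return o+d*(z-o[2])/d[2]
def dep(c,p):
    z=c["z_map"][int(round(p[1])),int(round(p[0]))];return c["T"][:3,3]+ray(c,p)*z
E
python3 - <<'E'
from h import *
print({k:v for k,v in ctrl.camera("scene").items() if k not in("color","z_map")})
print(ctrl.tcp_to_tips)
ims=[]
for n in("scene","side","wrist"):
    c=cam(n);ims.append(c["color"])
    for l in("lock_red","lock_blue","case_red","case_blue","paint_red","paint_blue","mat","shelf_pad","dial_red_grip","dial_blue_grip","dial_red_mark","dial_blue_mark"):
        r=ctrl.spot_point(n,l)
        print(n,l,[(np.round(x["position"]).tolist(),round(x["conf"],2),np.round(dep(c,np.clip(x["position"],0,[511,383])),3).tolist()) for x in r[:3]])
cv2.imwrite("pics/a.png",ims[0][:,:,::-1]);cv2.imwrite("pics/b.png",ims[1][:,:,::-1])
E
```

```text
{'fovy': 46.202023218830234, 'cx': 254.40841757022142, 'cy': 188.21624708819493, 'origin': array([1.33714923, 0.2428811 , 1.09492868]), 'orientation': array([[-0.27972891, -0.72416527,  0.63034625],
       [ 0.96007794, -0.21197813,  0.18252565],
       [ 0.00144088,  0.65623924,  0.75455151]])}
0.019
scene lock_red [([318.0, 209.0], 0.57, [0.531, 0.197, 0.102])]
scene lock_blue [([192.0, 183.0], 0.96, [0.542, -0.177, 0.104])]
scene case_red [([393.0, 313.0], 0.89, [0.769, 0.432, 0.064]), ([354.0, 171.0], 0.62, [0.318, 0.275, 0.062]), ([317.0, 223.0], 0.61, [0.55, 0.2, 0.06])]
scene case_blue [([194.0, 200.0], 0.76, [0.569, -0.166, 0.061])]
scene paint_red [([276.0, 288.0], 0.5, [0.761, 0.136, 0.02])]
scene paint_blue [([183.0, 266.0], 0.77, [0.78, -0.117, 0.044])]
scene mat [([183.0, 262.0], 0.77, [0.778, -0.118, 0.061])]
scene shelf_pad [([283.0, 290.0], 0.88, [0.752, 0.154, 0.002]), ([320.0, 211.0], 0.2, [0.536, 0.201, 0.101])]
scene dial_red_grip [([324.0, 200.0], 0.58, [0.516, 0.206, 0.125])]
scene dial_blue_grip [([190.0, 170.0], 0.67, [0.508, -0.197, 0.121])]
scene dial_red_ma
[... 1307 characters left out ...]
mark [([261.0, 148.0], 0.61, [0.521, -0.191, 0.125])]
wrist lock_red []
wrist lock_blue [([175.0, 336.0], 0.69, [0.53, -0.173, 0.093])]
wrist case_red []
wrist case_blue [([187.0, 304.0], 0.66, [0.536, -0.157, 0.06])]
wrist paint_red [([374.0, 48.0], 0.95, [0.732, 0.12, 0.045]), ([174.0, 334.0], 0.21, [0.523, -0.185, 0.076])]
wrist paint_blue []
wrist mat [([359.0, 267.0], 0.85, [0.666, -0.004, 0.25]), ([185.0, 305.0], 0.43, [0.534, -0.158, 0.06])]
wrist shelf_pad [([384.0, 23.0], 0.93, [0.735, 0.138, 0.061]), ([370.0, 46.0], 0.64, [0.731, 0.123, 0.037])]
wrist dial_red_grip []
wrist dial_blue_grip []
wrist dial_red_mark [([359.0, 263.0], 0.17, [0.667, -0.002, 0.25])]
wrist dial_blue_mark []
```

View pics/a.png

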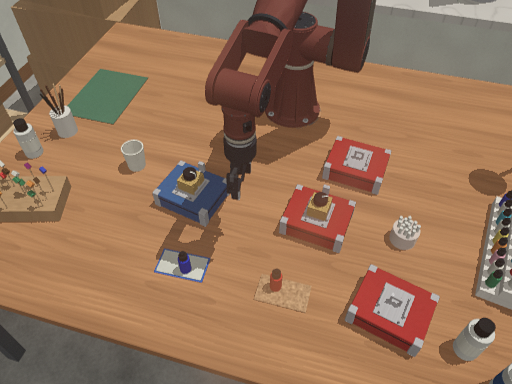

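View pics/b.png

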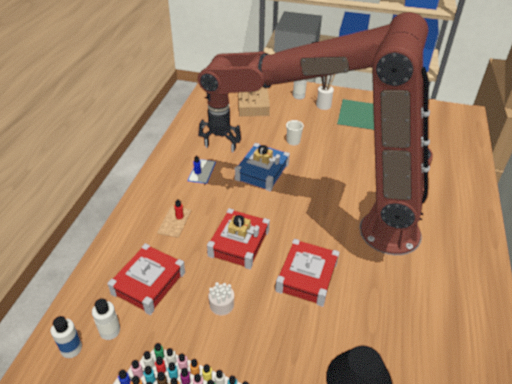

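The blue bottle stands on the white mat (scene 183,263), so the target is lock_blue at scene (190,180). Candidates are the blue-case lock at (190,180), the red-case lock at (319,207), and lockless red cases at (358,163) and (393,308). There is only one blue case. I'll check it in a close crop and get the case's yaw.

```bash
python3 - <<'E'
from h import *
from scipy import ndimage
c=cam("scene");T=c["T"]
v,u=np.mgrid[:384,:512]
d=np.stack([(u-c["cx"])/c["f"],-(v-c["cy"])/c["f"],-np.ones(u.shape)],-1)@T[:3,:3].T
P=T[:3,3]+d*c["z_map"][...,None]
near=(np.hypot(P[...,0]-.52,P[...,1]+.19)<.16)
m=near&(abs(P[...,2]-.061)<.006)&(c["z_map"]>0)
l,n=ndimage.label(m);m=l==(1+np.argmax(ndimage.sum(m,l,range(1,n+1))))
r=cv2.minAreaRect(P[m][:,:2].astype(np.float32));print("lid",r)
dm=near&(P[...,2]>.119)&(P[...,2]<.131);print("dial",dm.sum(),P[dm].mean(0),P[dm].min(0),P[dm].max(0))
w=cam("wrist");print("wristcam rel tcp",w["T"][:3,3]-ctrl.state()["tcp_pos"],"look",-w["T"][:3,2]); print(ctrl.state()["tcp_rot"])
for n,b in(("cup",0),("swab_tub",0)):
    for x in ctrl.spot_point("scene",n)[:2]: print(n,x["conf"],dep(c,x["position"]))
cv2.imwrite("pics/c.png",cv2.resize(c["color"][140:240,130:250,::-1],(720,600),interpolation=cv2.INTER_CUBIC))
E
```

```text
lid ((0.5186806321144104, -0.19479557871818542), (0.1885783076286316, 0.15766656398773193), 78.64286041259766)
dial 111 [ 0.51982941 -0.19448883  0.12426221] [ 0.49841915 -0.21450357  0.11920042] [ 0.53834101 -0.17626324  0.12862614]
wristcam rel tcp [-0.00103528  0.06394275  0.123722  ] look [ 4.69938328e-04 -2.59067102e-01 -9.65859211e-01]
[[-2.40776365e-05  1.00000000e+00  1.04058332e-05]
 [ 1.00000000e+00  2.40777975e-05 -1.54755605e-05]
 [-1.54758111e-05  1.04054606e-05 -1.00000000e+00]]
cup 0.87 [ 0.45125291 -0.40626126  0.02481797]
swab_tub 0.73 [0.52865912 0.4396515  0.05117721]
swab_tub 0.33 [ 0.45720906 -0.41014857  0.02012061]
```

View pics/c.png

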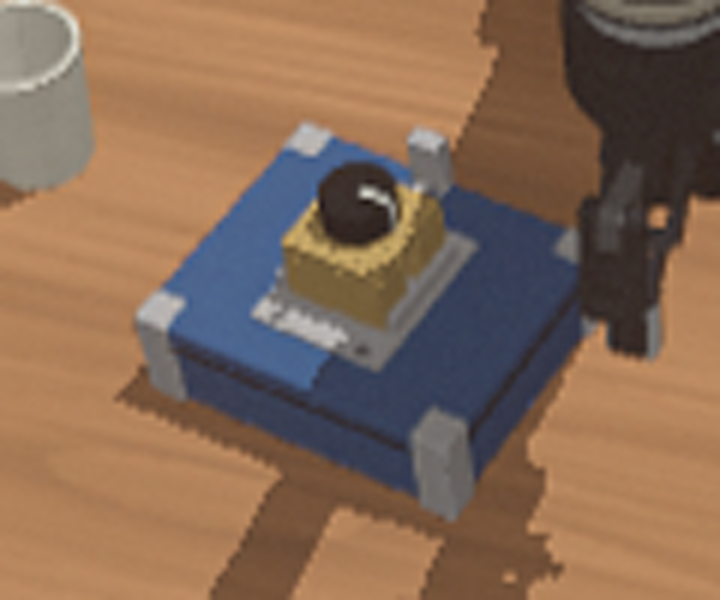

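The crop confirms the target: brass lock on the blue case, dial at crop (360,200), tab at (430,160), which is the -x side. The lid fit is 189x158 mm, centred at (0.519,-0.195) with case yaw ≈ -0.198. I'll hover over the dial and look.

```bash
python3 -m jog '[[-2.5,-4.5,0,0,100],[-5,-9,0,0,100],[-7.5,-13.5,0,0,100],[-10.6,-19.5,0,0,100],[-10.6,-19.5,0,0,100]]'; python3 -m jog '[[0,0,0,0,100],[0,0,0,0,100],[0,0,0,0,100],[0,0,0,0,100],[0,0,0,0,100]]'
python3 - <<'E'
from h import *
s=ctrl.state();print(s["tcp_pos"],s["qpos"],s["tcp_rot"][:,1])
c=cam("wrist")
for l,z in(("dial_blue_grip",.125),("dial_blue_mark",.125),("shackle_blue_tab",.091),("lock_blue",.063)):
    for x in ctrl.spot_point("wrist",l)[:2]: print(l,round(x["conf"],2),np.round(x["position"]),onz(c,x["position"],z),dep(c,x["position"]))
cv2.imwrite("pics/d.png",cv2.resize(c["color"][:,:,::-1],(800,600),interpolation=cv2.INTER_CUBIC))
T=c["T"];v,u=np.mgrid[:384,:512]
d=np.stack([(u-c["cx"])/c["f"],-(v-c["cy"])/c["f"],-np.ones(u.shape)],-1)@T[:3,:3].T
P=T[:3,3]+d*c["z_map"][...,None]; near=np.hypot(P[...,0]-.519,P[...,1]+.195)<.08
for n,lo,hi in(("dial",.12,.131),("body",.098,.108)):
    m=near&(P[...,2]>lo)&(P[...,2]<hi);q=P[m]
    print(n,len(q),q.mean(0),cv2.minAreaRect(q[:,:2].astype(np.float32)))
E
```

```text
time_s: 2.7
tcp_pos: [0.5171, -0.1981, 0.2505]
tcp_rot: [[0.003, 1.0, -0.0], [1.0, -0.003, -0.002], [-0.002, -0.0, -1.0]]
force: [0.4, -1.3, -0.0]
finger_gap: 0.998
gripper_force: 0.0
time_s: 3.2
tcp_pos: [0.5195, -0.1939, 0.2503]
tcp_rot: [[-0.002, 1.0, -0.0], [1.0, 0.002, 0.0], [0.0, -0.0, -1.0]]
force: [0.2, -0.3, -0.3]
finger_gap: 0.995
gripper_force: 0.0
[ 0.51951146 -0.19391231  0.2502527 ] [-4.83907342e-01  6.75532380e-02  1.78127536e+00  1.82885685e-04
  1.29287327e+00 -4.85796937e-01] [ 9.99998308e-01  1.83940986e-03 -1.44724735e-05]
dial_blue_grip 0.91 [260. 193.] [ 0.51600926 -0.19920604  0.125     ] [ 0.51601512 -0.19903511  0.12561493]
dial_blue_mark 0.87 [266. 171.] [ 0.52098702 -0.18007659  0.125     ] [ 0.52099538 -0.18023725  0.12420127]
shackle_blue_tab 0.56 [196. 170.] [ 0.4569333  -0.18593028  0.091     ] [ 0.45977863 -0.18333988  0.10410506]
lock_blue 0.77 [261. 174.] [ 0.51685472 -0.19650912  0.063     ] [ 0.51715926 -0.18323181  0.12507765]
lock_blue 0.57 [261. 195.] [ 0.51666538 -0.21794702  0.063     ] [ 0.51700395 -0.20058387  0.12439483]
dial 1727 [ 0.51650454 -0.19771211  0.12500084] ((0.5165975093841553, -0.19838225841522217), (0.038684114813804626, 0.038813069462776184), 24.888879776000977)
body 2544 [ 0.5089804  -0.19235171  0.1032387 ] ((0.4979341924190521, -0.1950194537639618), (0.056267332285642624, 0.09791921824216843), 78.87870788574219)
```

View pics/d.png

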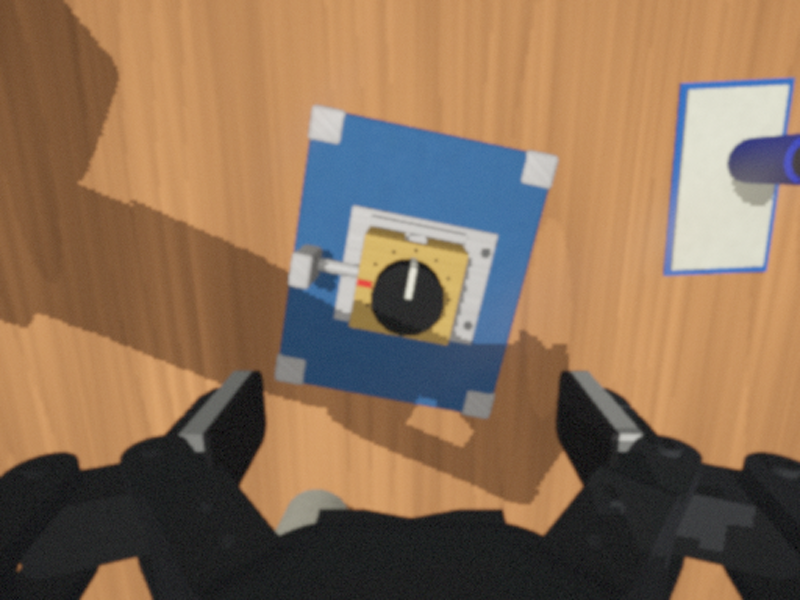

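The wrist picture shows the white line pointing from the dial centre (408,297) up to (412,262), i.e. world +y at about 80°. The red index is at (365,283), toward -x at 169°, and the tab is at (303,268). The dial is therefore at about the 270° notch and needs +1.571 rad CCW. I'll descend and grip.

```bash
python3 -m jog '[[-0.2,-0.25,-3,0,100],[-0.2,-0.25,-6,0,100],[-0.2,-0.25,-9,0,100],[-0.2,-0.25,-11.5,0,100],[-0.2,-0.25,-12.9,0,100]]' 40; python3 -m jog '[[0,0,0,0,100],[0,0,0,0,20],[0,0,0,0,20],[0,0,0,0,20],[0,0,0,0,20]]'; python3 -m jog '[[0,0,0,0,20],[0,0,0,0,20],[0,0,0,0,20],[0,0,0,0,20],[0,0,0,0,20]]'
```

```text
time_s: 3.95
tcp_pos: [0.5155, -0.1967, 0.1187]
tcp_rot: [[0.0, 1.0, -0.004], [1.0, -0.0, 0.002], [0.002, -0.004, -1.0]]
force: [-0.1, 0.3, 0.2]
finger_gap: 0.998
gripper_force: 0.0
time_s: 4.45
tcp_pos: [0.5179, -0.198, 0.1232]
tcp_rot: [[-0.0, 1.0, 0.002], [1.0, 0.0, -0.001], [-0.001, 0.002, -1.0]]
force: [-1.5, -0.5, 5.3]
finger_gap: 0.452
gripper_force: 40.6
time_s: 4.95
tcp_pos: [0.5179, -0.1981, 0.1232]
tcp_rot: [[-0.0, 1.0, 0.002], [1.0, 0.0, -0.001], [-0.001, 0.002, -1.0]]
force: [-2.7, 1.1, 5.7]
finger_gap: 0.45
gripper_force: 40.6
```

Gripped, gap 38 mm. The tips press the body lightly (5 N), so I'll relieve 2 mm and turn +1.571.

```bash
python3 -m jog '[[0,0,0.2,0,20],[0,0,0.2,0.14,20],[0,0,0.2,0.28,20],[0,0,0.2,0.42,20],[0,0,0.2,0.56,20]]'; python3 -m jog '[[0,0,0,0.14,20],[0,0,0,0.28,20],[0,0,0,0.42,20],[0,0,0,0.56,20],[0,0,0,0.7,20]]'; python3 -m jog '[[0,0,0,0.14,20],[0,0,0,0.26,20],[0,0,0,0.31,20],[0,0,0,0.31,20],[0,0,0,0.31,20]]'
```

```text
time_s: 5.45
tcp_pos: [0.5175, -0.1975, 0.1234]
tcp_rot: [[-0.536, 0.844, 0.002], [0.844, 0.536, -0.0], [-0.001, 0.001, -1.0]]
force: [1.3, 0.0, -0.7]
finger_gap: 0.452
gripper_force: 40.9
time_s: 5.95
tcp_pos: [0.5177, -0.1972, 0.1235]
tcp_rot: [[-0.954, 0.301, 0.002], [0.301, 0.954, 0.001], [-0.002, 0.001, -1.0]]
force: [1.3, -0.1, -1.7]
finger_gap: 0.452
gripper_force: 40.8
time_s: 6.45
tcp_pos: [0.5172, -0.1972, 0.1234]
tcp_rot: [[-1.0, 0.002, 0.001], [0.002, 1.0, 0.001], [-0.0, 0.001, -1.0]]
force: [0.3, 1.8, 0.3]
finger_gap: 0.455
gripper_force: 41.2
```

```bash
python3 -m jog '[[0,0,0,0,100],[0,0,0,0,100],[0,0,0,0,100],[0,0,2,0,100],[0,0,5,0,100]]'; python3 -m jog '[[0,0,4,-0.1,100],[0,0,7.7,-0.198,100],[0,0,7.7,-0.198,100],[0,0,7.7,-0.198,100],[0,0,7.7,-0.198,100]]'
python3 - <<'E'
from h import *
s=ctrl.state();print(s["tcp_pos"],s["qpos"],s["tcp_rot"][:,1])
c=cam("wrist")
g=None
for l,z in(("dial_blue_grip",.125),("dial_blue_mark",.125),("shackle_blue_tab",.091)):
    for x in ctrl.spot_point("wrist",l)[:1]:
        q=onz(c,x["position"],z);print(l,round(x["conf"],2),np.round(x["position"]),q)
        if "grip" in l:g=q
        if "mark" in l and g is not None:print("mark ang",np.degrees(np.arctan2(*(q-g)[1::-1])))
cv2.imwrite("pics/e.png",cv2.resize(c["color"][:,:,::-1],(800,600),interpolation=cv2.INTER_CUBIC))
T=c["T"];v,u=np.mgrid[:384,:512]
d=np.stack([(u-c["cx"])/c["f"],-(v-c["cy"])/c["f"],-np.ones(u.shape)],-1)@T[:3,:3].T
P=T[:3,3]+d*c["z_map"][...,None]
near=np.hypot(P[...,0]-.519,P[...,1]+.195)<.08
m=near&(P[...,2]>.12)&(P[...,2]<.131);print("dial",P[m].mean(0))
m=(np.hypot(P[...,0]-.457,P[...,1]+.183)<.018)&(P[...,2]>.098)&(P[...,2]<.112);print("tab",m.sum(),P[m].mean(0),cv2.minAreaRect(P[m][:,:2].astype(np.float32)))
E
```

```text
time_s: 6.95
tcp_pos: [0.515, -0.1966, 0.1713]
tcp_rot: [[-1.0, 0.001, -0.005], [0.001, 1.0, 0.003], [0.005, 0.003, -1.0]]
force: [0.1, -0.2, -0.2]
finger_gap: 1.004
gripper_force: 0.0
time_s: 7.45
tcp_pos: [0.5161, -0.1971, 0.2487]
tcp_rot: [[-0.98, 0.197, -0.003], [0.197, 0.98, 0.001], [0.003, 0.001, -1.0]]
force: [-0.7, -0.6, -0.3]
finger_gap: 0.997
gripper_force: 0.0
[ 0.51605731 -0.19705469  0.24872929] [-4.91762507e-01  6.59615173e-02  1.78589681e+00 -1.16645703e-04
  1.29251061e+00 -1.86411452e+00] [1.97113721e-01 9.80380384e-01 6.95425336e-04]
dial_blue_grip 0.68 [263. 191.] [ 0.51646176 -0.19857375  0.125     ]
dial_blue_mark 0.55 [261. 170.] [ 0.49843258 -0.19677702  0.125     ]
mark ang 174.30886457703028
shackle_blue_tab 0.77 [254. 114.] [ 0.45461127 -0.19372278  0.091     ]
dial [ 0.51451787 -0.19892226  0.12510157]
tab 337 [ 0.45410043 -0.19014185  0.10493619] ((0.4541049003601074, -0.19042669236660004), (0.01950257457792759, 0.011891297064721584), 82.01245880126953)
```

View pics/e.png

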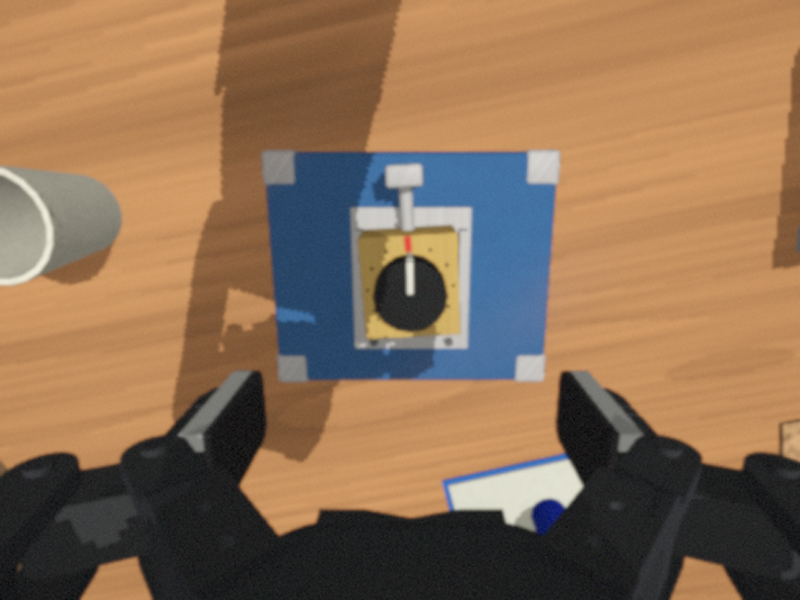

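The white line now points at the red index: dial (410,294), line end (409,257), index (408,243). The tab is at (404,176) and the lid edges are square to the tool, so the yaw is right. Next I'll grip the tab across y and pull.

```bash
python3 -m jog '[[-4,0.7,0,0,100],[-6.1,1.05,-2,0,100],[-6.1,1.05,-6,0,100],[-6.1,1.05,-10,0,100],[-6.1,1.05,-13,0,100]]' 50; python3 -m jog '[[0,0,-2.5,0,100],[0,0,-2.5,0,100],[0,0,-2.5,0,0],[0,0,-2.5,0,0],[0,0,-2.5,0,0]]'; python3 -m jog '[[0,0,0,0,0],[0,0,0,0,0],[0,0,0,0,0],[0,0,0,0,0],[0,0,0,0,0]]'
```

```text
time_s: 8.15
tcp_pos: [0.4543, -0.1861, 0.1174]
tcp_rot: [[-0.98, 0.198, -0.003], [0.198, 0.98, 0.002], [0.003, 0.001, -1.0]]
force: [0.2, -0.0, -0.2]
finger_gap: 1.0
gripper_force: 0.0
time_s: 8.65
tcp_pos: [0.4574, -0.1878, 0.0972]
tcp_rot: [[-0.98, 0.197, 0.003], [0.197, 0.98, -0.002], [-0.003, -0.001, -1.0]]
force: [-0.1, 0.0, 0.1]
finger_gap: 0.514
gripper_force: 0.0
time_s: 9.15
tcp_pos: [0.4568, -0.1874, 0.0966]
tcp_rot: [[-0.98, 0.197, 0.002], [0.197, 0.98, -0.001], [-0.002, -0.001, -1.0]]
force: [-1.2, 0.6, 6.7]
finger_gap: 0.222
gripper_force: 49.6
```

```bash
python3 -m jog '[[-0.7,0.14,0,0,0],[-1.4,0.28,0,0,0],[-2.1,0.42,0,0,0],[-2.8,0.57,0,0,0],[-3.3,0.66,0,0,0]]'; python3 -m jog '[[0,0,0,0,0],[0,0,0,0,0],[0,0,0,0,0],[-0.1,0.02,0,0,0],[-0.2,0.04,0,0,0]]'
```

```text
time_s: 9.65
tcp_pos: [0.4243, -0.1815, 0.0964]
tcp_rot: [[-0.98, 0.199, 0.005], [0.198, 0.98, -0.003], [-0.006, -0.002, -1.0]]
force: [13.8, -2.4, -0.8]
finger_gap: 0.219
gripper_force: 49.0
time_s: 10.15
tcp_pos: [0.4243, -0.1813, 0.0965]
tcp_rot: [[-0.98, 0.199, 0.01], [0.199, 0.98, -0.003], [-0.01, -0.001, -1.0]]
force: [12.5, -1.5, -3.0]
finger_gap: 0.223
gripper_force: 48.8
```

Travel was 33 mm and the force rose at the stop, so it is open. Now I'll release, raise, and check.

```bash
python3 -m jog '[[0.2,-0.04,0,0,100],[0.2,-0.04,0,0,100],[0.2,-0.04,0,0,100],[0.2,-0.04,3,0,100],[0.2,-0.04,7,0,100]]'; python3 -m jog '[[0,0,4,0,100],[2,-0.35,8.5,0,100],[6,-1,8.5,0,100],[9.4,-1.7,8.5,0,100],[9.4,-1.7,8.5,0,100]]';  python3 -m jog '[[0,0,0,0,100],[0,0,0,0,100],[0,0,0,0,100],[0,0,0,0,100],[0,0,0,0,100]]'
python3 - <<'E'
from h import *
print(ctrl.state()["tcp_pos"]);c=cam("wrist")
for l,z in(("dial_blue_grip",.125),("dial_blue_mark",.125),("shackle_blue_tab",.091)):
    for x in ctrl.spot_point("wrist",l)[:1]: print(l,round(x["conf"],2),np.round(x["position"]),onz(c,x["position"],z))
cv2.imwrite("pics/f.png",c["color"][:,:,::-1])
E
```

```text
time_s: 10.65
tcp_pos: [0.4195, -0.1784, 0.1625]
tcp_rot: [[-0.98, 0.198, -0.009], [0.198, 0.98, 0.005], [0.009, 0.003, -1.0]]
force: [0.8, -1.0, 0.1]
finger_gap: 1.002
gripper_force: 0.0
time_s: 11.15
tcp_pos: [0.5192, -0.1978, 0.2496]
tcp_rot: [[-0.98, 0.197, -0.0], [0.197, 0.98, 0.0], [0.0, 0.0, -1.0]]
force: [0.2, -0.2, -0.4]
finger_gap: 1.0
gripper_force: 0.0
time_s: 11.65
tcp_pos: [0.5165, -0.1973, 0.2504]
tcp_rot: [[-0.98, 0.198, 0.0], [0.198, 0.98, -0.0], [-0.0, -0.0, -1.0]]
force: [0.2, -0.1, 0.3]
finger_gap: 1.001
gripper_force: 0.0
[ 0.51647754 -0.19729144  0.25044163]
dial_blue_grip 0.71 [263. 190.] [ 0.51693242 -0.19874526  0.125     ]
dial_blue_mark 0.87 [263. 169.] [ 0.4990537  -0.19523623  0.125     ]
shackle_blue_tab 0.57 [258.  72.] [ 0.42227799 -0.18358082  0.091     ]
```

View pics/f.png

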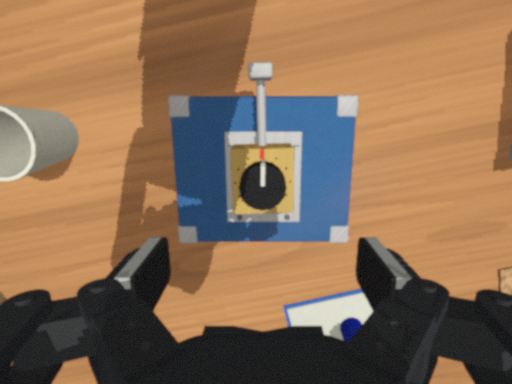

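The tab is now at (261,71), well out, and the line is still on the index. For a level lift I'll turn so the fingers close along lock x, then grip the dial with more force.

```bash
python3 -m jog '[[0,0,0,-0.14,100],[0,0,0,-0.28,100],[0,0,0,-0.42,100],[0,0,0,-0.56,100],[0,0,0,-0.7,100]]' 80; python3 -m jog '[[0,0,-2,-0.14,100],[0,0,-4,-0.28,100],[0,0,-6,-0.42,100],[0,0,-7,-0.56,100],[0,0,-8,-0.7,100]]'; python3 -m jog '[[0,0,-2,-0.14,100],[0,0,-3.5,-0.17,100],[0,0,-4.6,-0.17,100],[0,0,-4.6,-0.17,100],[0,0,-4.6,-0.17,20]]'; python3 -m jog '[[0,0,0,0,20],[0,0,0,0,20],[0,0,0,0,20],[0,0,0,0,20],[0,0,0,0,20]]'
```

```text
time_s: 12.35
tcp_pos: [0.517, -0.1974, 0.2503]
tcp_rot: [[-0.618, 0.786, 0.0], [0.786, 0.618, -0.0], [-0.0, 0.0, -1.0]]
force: [0.2, 0.7, -0.3]
finger_gap: 0.999
gripper_force: 0.0
time_s: 12.85
tcp_pos: [0.5167, -0.1972, 0.1693]
tcp_rot: [[0.034, 0.999, -0.001], [0.999, -0.034, 0.0], [0.0, -0.001, -1.0]]
force: [0.6, 0.9, -0.2]
finger_gap: 0.997
gripper_force: 0.0
time_s: 13.35
tcp_pos: [0.5171, -0.1974, 0.1243]
tcp_rot: [[0.196, 0.981, -0.0], [0.981, -0.196, 0.0], [0.0, -0.0, -1.0]]
force: [-0.6, 0.5, 0.6]
finger_gap: 0.856
gripper_force: 0.0
time_s: 13.85
tcp_pos: [0.5177, -0.1978, 0.1258]
tcp_rot: [[0.196, 0.981, 0.002], [0.981, -0.196, -0.001], [-0.001, 0.002, -1.0]]
force: [-1.6, -0.0, 5.3]
finger_gap: 0.436
gripper_force: 80.8
```

```bash
python3 -m jog '[[0,0,0.4,0,20],[0,0,0.8,0,20],[0,0,1.2,0,20],[0,0,1.6,0,20],[0,0,2,0,20]]'; python3 -m jog '[[0,0,0.5,0,20],[0,0,1,0,20],[0,0,1.5,0,20],[0,0,2,0,20],[0,0,2,0,20]]'
```

```text
time_s: 14.35
tcp_pos: [0.5167, -0.1972, 0.1442]
tcp_rot: [[0.197, 0.98, -0.001], [0.98, -0.197, 0.0], [0.0, -0.001, -1.0]]
force: [-1.0, -0.3, -4.4]
finger_gap: 0.438
gripper_force: 80.6
time_s: 14.85
tcp_pos: [0.5177, -0.1977, 0.1655]
tcp_rot: [[0.197, 0.98, 0.002], [0.98, -0.197, -0.001], [-0.001, 0.002, -1.0]]
force: [0.3, -0.2, -3.8]
finger_gap: 0.435
gripper_force: 80.6
```

The lock's weight (~4 N) is carried freely. I'll lift further, 16 cm in all.

```bash
python3 -m jog '[[0,0,1.5,0,20],[0,0,3,0,20],[0,0,4.5,0,20],[0,0,6,0,20],[0,0,7.5,0,20]]'; python3 -m jog '[[0,0,1.5,0,20],[0,0,3,0,20],[0,0,4,0,20],[0,0,4.5,0,20],[0,0,4.5,0,20]]'; python3 -m jog '[[0,0,0,0,20],[0,0,0,0,20],[0,0,0,0,20],[0,0,0,0,20],[0,0,0,0,20]]'
python3 - <<'E'
from h import *
c=cam("side");s=cam("scene");w=cam("wrist")
im=np.hstack([cv2.resize(x,(400,300),interpolation=cv2.INTER_CUBIC) for x in(c["color"][80:230,180:380],s["color"][50:200,110:310])])
im=np.vstack([im,np.hstack([cv2.resize(w["color"],(400,300)),np.zeros((300,400,3),np.uint8)])])
cv2.imwrite("pics/g.png",im[:,:,::-1])
E
```

```text
time_s: 15.35
tcp_pos: [0.5173, -0.1975, 0.2413]
tcp_rot: [[0.197, 0.98, 0.001], [0.98, -0.197, -0.001], [-0.0, 0.001, -1.0]]
force: [0.5, -0.5, -5.2]
finger_gap: 0.435
gripper_force: 81.0
time_s: 15.85
tcp_pos: [0.5174, -0.1976, 0.2852]
tcp_rot: [[0.197, 0.98, 0.001], [0.98, -0.197, -0.001], [-0.0, 0.001, -1.0]]
force: [0.4, -0.0, -5.4]
finger_gap: 0.439
gripper_force: 81.0
time_s: 16.35
tcp_pos: [0.5169, -0.1973, 0.284]
tcp_rot: [[0.197, 0.98, -0.001], [0.98, -0.197, 0.0], [0.0, -0.001, -1.0]]
force: [0.1, -0.3, -3.8]
finger_gap: 0.436
gripper_force: 81.0
```

View pics/g.png

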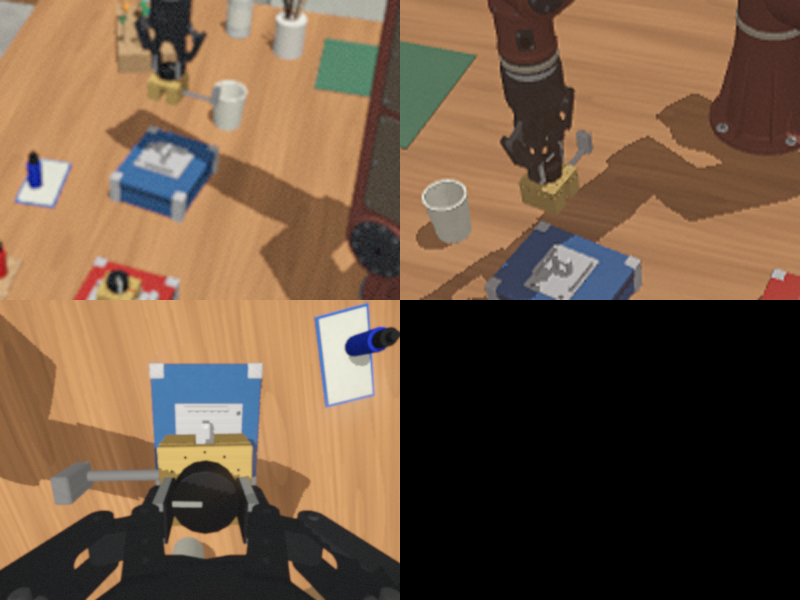

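The lock hangs level in the gripper, clear of the empty staple, with the shackle out (wrist tile, tab at (70,483)). The line is on the index, and it has been raised 16 cm. I'll hand in now.

```bash
python3 -c "
from rig import ctrl
s=ctrl.state();print(s['tcp_pos'],s['qvel'].round(3) if hasattr(s['qvel'],'round') else s['qvel']);print(ctrl.close_job())"
```

```text
[ 0.51700338 -0.19738531  0.28426166] [ 0.001 -0.003 -0.001  0.001  0.001  0.   ]
the job is handed in; nothing more can be done
None
```

The blue bottle stood on the mat, so I unlocked the blue case's lock, pulled its shackle fully open, and handed in holding it still and level by the dial, 16 cm above where it sat; the judge returned no verdict.

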